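Start the sole activator

ROBOT

A 6-joint arm with a two-finger parallel gripper is mounted at the origin on the work surface. World frame = base frame: x ahead of the robot, y to its left, z up, the work surface at z = 0. Lengths are in m, angles in rad, forces in N, time in s.
With the tool pointing down it reaches from about 0.3 to 0.75 m from the base axis. Payload 8.5 kg.
Tool frame: the origin (TCP) lies midway between the tips of the shut fingers; the grasp point (between the pads) lies 19 mm behind it; z points along the fingers, y is the direction in which the jaws open and shut (so a half turn about z gives the same grasp; the last joint's range is limited). The gripper opens to 85 mm and grips with 20 to 120 N. Pads are 22 mm wide; open, the fingers measure 114 mm over their backs; the gripper's body (76 mm by 85 mm) begins 54 mm behind the grasp point. The pads swing forward as they close: fully open they stand 13 mm farther back than shut.
Start: joints at [-1.36, 0.381, 1.297, -0, 1.464, -0.215], TCP at [0.227, -0.501, 0.201] pointing down, gripper open.
Joint ranges: [-3.11, 3.11], [-0.89, 2.33], [0.22, 2.48], [-1.42, 4.56], [0.17, 2.85], [-2.88, 2.88]. Speed limits (rad/s): [2.39, 2.39, 3.14, 3.14, 3.14, 3.14].

INTERFACE

Orientations are given as a unit quaternion [x, y, z, w].
In Python, from plant import env, capture, camera_params, workorder gives the robot as it stands.
- The arm moves only by the tool apply_moves, never from a script. Its argument "moves" is a list of rows, each an object of numbers: "ax", "ay", "az": the turn, a rotation vector about the tool's x, y, z in degrees; "tx", "ty", "tz": the shift along the tool's x, y, z in cm; "hand": the opening in per cent of the stroke, from 0 (shut) to 100 (fully open). In form: [{"ax": .., "ay": .., "az": .., "tx": .., "ty": .., "tz": .., "hand": ..}, ...]. A call has exactly 10 rows; each row shifts and turns the commanded pose from where the row before left it, along the tool's axes as they then stand; what a row does not reach is not made up. A row lasts 1/8 s, in which the tool goes at most 62.5 mm and 10.7 degrees, less where a joint would pass 70% of its speed; a pose out of reach is approached as far as the arm can. A call is refused whole if a number of a shift passes 6.25 or a number of a turn 10.7, either way. A call with a gripper value outside its range is refused whole. The fingers move at their own pace and stop on an object; "grip_force" is the grip in N (left out, the last holds). Time passes only in rows, so rows that do not move let the fingers close, or fill a call up. It gives the time, the measured TCP pose, the force and the opening at its end, in the units of the state.
- env.sense(): the state, without advancing time (a new reading comes with each control period).
- capture(name): name is "side" or "top"; returns the picture (400x640x3 uint8, red, green, blue); there is no depth.
- camera_params(name): a dict with "fov_y" (degrees; the focal length in pixels is half the picture's height over the tangent of half this angle, whatever the lens; pixels are square), "cx", "cy" (the principal point, pixels), "world_to_cam" (4x4, takes a point from world to camera coordinates). Camera axes: x right, y down, z forward; pixel columns grow to the right and rows downward; lengths in m; the calibration is good to about 2 mm. A picture is of the moment at which its call begins. camera_params takes no time and is no camera call.
- workorder.hand_in(): hands the job in, once; it reports no verdict.
The state is a dict: "clock": time; "joints": joint angles; "joint_vel": joint speeds; "joint_efforts": joint torques, N m; "ee_pos": TCP position; "eef_rot": TCP orientation; "wrist_force": force on the tool from outside, world axes, zero at the start; "wrist_torque": the same for the moment, N m; "width": finger opening in m.
Only numpy, scipy, OpenCV 4.12 (cv2) and the standard library are available. Lean on these libraries where they do the work, as an engineer would, in place of code of your own. Each camera call takes 0.05 s, during which the arm holds its last target. There are 200 camera calls.

TASK

Push the activator's tray fully in so the soles are inside, and only then start the lamp: pull the spring knob on the sloping panel right out to its stop, hold it there for about half a second, and let it go back in by itself. Leave the timer dial as it is set, and do not knock the last, the can or the hammer about.

Things in the scene. Friction and masses are not known exactly. Their poses are not given: they have to be found in the camera images.
- activator: grey bench machine fixed to the table, 320 mm deep, 280 wide, 181 high. Origin on the table under the middle of its front face, which looks roughly to the robot; x points from the front into the machine, y to the left seen along x, z up. 40 to 140 mm behind the front a panel slopes up to the back, 35 degrees from level; on it the knob (50 mm left of the middle) and the dial (75 mm right).
- bar_mid (a point): middle of the 12 mm steel carrying bar, along the machine's y, 250 mm long, 88 mm behind the front, 275 mm above the table; its legs slope down and back from its ends. It hangs over the knob and blocks a gripper from straight above; one tilted along the knob's axis clears it. Axes as the machine's.
- tray (a joint): how far the tray is out of the machine, m: 0 = fully in, grows as it comes out along the activator's -x (range 0 to 0.14). It slides with about 2.5 N of friction, has no catch and stays where it is left.
- tray_handle (a point): middle of the tray's handle: a horizontal dark steel bar 140 mm long (along y), about 12 thick, 35 mm in front of the tray's front plate (274 mm wide, 18 to 93 mm above the table), 55 mm above the table. Axes as the machine's. Moves with the tray; 41 mm in front of the machine's front face when the tray is fully in. Two sandal soles are clipped in the tray.
- start_knob (a joint): how far the spring knob is pulled out, m: 0 = at rest, 0.020 = at its stop, along the panel's normal. The spring pulls it back with about 5 N at rest and 11 N at the stop; let go, it returns by itself within half a second.
- knob_grip (a point): centre of the spring knob's head, a black cylinder 34 mm in diameter, 24 tall, with an aluminium disc on its end, on a 16 mm stem in a flat steel collar. z axis = knob axis and pull direction (panel normal, outwards, leaning 35 degrees from vertical to the machine's front); y = the machine's y. At rest 34 mm from the panel (head's underside 22 mm). Moves with the knob.
- dial_mark (a point): outer end of the white pointer of the timer dial, a low black disc 34 mm in diameter and 14 mm tall standing on a white disc on the panel's right; the point is 15 mm off the dial's axis. Turns easily; to be left as set.
- last_center (a point): bystander: loose green shoe last (foot form), about 240 mm long, 72 mm wide, 75 mm tall at the heel, left of the machine; the point is 20 mm above its underside, near mid-length.
- glue_can_center (a point): bystander: closed can 80 mm in diameter, 110 mm tall, right of the machine; the point is on its axis.
- hammer_grip (a point): bystander: hammer 220 mm long lying on the table at the front right of the machine; the point is on its handle.

How it is judged:
On the way, in this order (a step that is already met when the one before it is completed fails the run):
1. the tray is fully in (value of joint tray below 0.006 m), for 0.2 s.
2. with the tray in, the knob is pulled out to its stop (value of joint start_knob above 0.017 m and value of joint tray below 0.008 m), for 0.2 s.
At the end, for the whole second after the job is handed in: the tray is in (within 8 mm), the knob was pulled out at least 17 of its 20 mm for 0.2 s after the tray was in, and is back at rest (within 3 mm); the dial's pointer is within 8 mm of where it was set (value of joint tray below 0.008 m and value of joint start_knob below 0.003 m and distance of dial_mark from where it was at the start of the episode below 0.008 m); the robot touches nothing.
It fails at once if the knob is pulled (over 8 mm) while the tray is out (over 10 mm) (value of joint start_knob above 0.008 m and value of joint tray above 0.01 m).
It fails at once if a bystander is moved by more than 30 mm (distance of any of last_center, glue_can_center, hammer_grip from where it was at the start of the episode above 0.03 m).
It also fails if it takes over 48 s, if anything falls off the work surface, if the arm or the gripper's body presses on something with over 40 N, if the wrist force passes 120 N, or if a joint passes its speed limit or range.

## Working session

There is one attempt and no reset: what is moved stays moved. The work goes in short steps, Python scripts to look and compute and a tool call to move; the robot and the scene stay as the last step left them, time stands still between calls to the robot, and variables do not carry over. Pictures are saved under pics/ and viewed, on a budget of 10 in all, crops included, one or two more only if the job needs it, and the job is handed in when it is done.

Besides the shell and the picture viewer there is one more tool, called after "Emit:" as a command line: name --argument value ..., lists and objects as JSON in quotes. apply_moves: Moves the arm, as the interface text tells. Its arguments: {"type":"object","properties":{"moves":{"type":"array","items":{"type":"object","properties":{"ax":{"type":"number"},"ay":{"type":"number"},"az":{"type":"number"},"tx":{"type":"number"},"ty":{"type":"number"},"tz":{"type":"number"},"hand":{"type":"number"}}}},"grip_force":{"type":"number"}},"required":["moves"]}

```bash
mkdir -p pics; ls
python3 - <<'E'
from plant import env,capture,camera_params
import cv2
for n in("side","top"):
    im=capture(n); cv2.imwrite(f"pics/{n}0.png",im[:,:,::-1]); print(n,camera_params(n))
print(env.sense())
E
```

```text
pics
side {'fov_y': 44.96600088504765, 'cx': 319.6947095431389, 'cy': 199.2490598647837, 'world_to_cam': array([[-0.94661312, -0.32169763,  0.02083837,  0.5687114 ],
       [-0.23508874,  0.64464069, -0.72744186,  0.2322633 ],
       [ 0.22058306, -0.69350488, -0.68585282,  1.43834789],
       [ 0.        ,  0.        ,  0.        ,  1.        ]])}
top {'fov_y': 42.93514534621656, 'cx': 314.60555251647025, 'cy': 197.51571697967304, 'world_to_cam': array([[-1.83852402e-02, -9.99821444e-01, -4.36606991e-03,
         3.61040184e-02],
       [-9.78615990e-01,  1.88897500e-02, -2.04826564e-01,
         6.05707943e-01],
       [ 2.04872465e-01,  5.06920256e-04, -9.78788545e-01,
         1.37330586e+00],
       [ 0.00000000e+00,  0.00000000e+00,  0.00000000e+00,
         1.00000000e+00]])}
{'clock': 0.1, 'joints': array([-1.36031969e+00,  3.81100355e-01,  1.29816490e+00, -1.00298481e-05,
        1.46357821e+00, -2.15296676e-01]), 'joint_vel': array([-1.79513783e-03, -2.21200213e-03, -8.20924422e-04, -7.86060228e-05,
       -1.49903402e-03,  1.29044775e-03]), 'joint_efforts': array([ 4.56314738e-03, -4.49214149e+01, -2.31657600e+01, -1.08924128e-04,
        3.67150802e-03, -1.72922165e-05]), 'ee_pos': array([ 0.22709699, -0.50059896,  0.20039548]), 'eef_rot': array([ 9.77424783e-01,  2.11282753e-01, -3.47853032e-06, -6.25418591e-04]), 'wrist_force': array([ 0.44030833, -0.3841964 , -1.36676722]), 'wrist_torque': array([-0.01059554, -0.01904377,  0.03286646]), 'width': 0.08559342865186093}
```

View pics/side0.png

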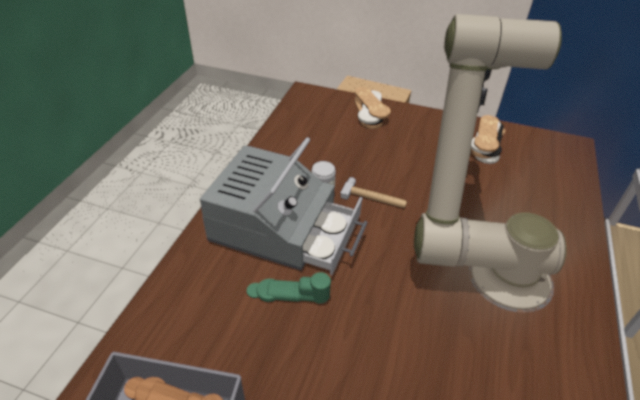

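View pics/top0.png

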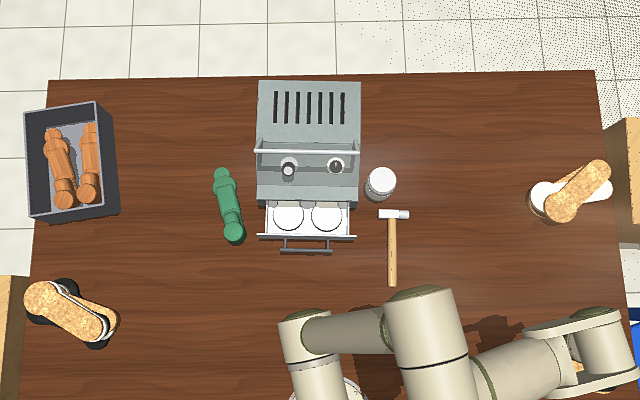

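The side view shows the machine with its tray out, the handle near (355,240). In the top view the handle is at about (306,248), the knob at (289,168), the dial at (336,166) and the bar at y≈152. I'll enlarge the top view.

Run:
```python
import cv2
t=cv2.imread("pics/top0.png")[130:270,200:420]; s=cv2.imread("pics/side0.png")[130:280,190:420]
cv2.imwrite("pics/tc.png",cv2.resize(t,None,fx=3.6,fy=3.6,interpolation=2)); cv2.imwrite("pics/sc.png",cv2.resize(s,None,fx=3.4,fy=3.4,interpolation=2))
```

```text
(no output)
```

View pics/tc.png

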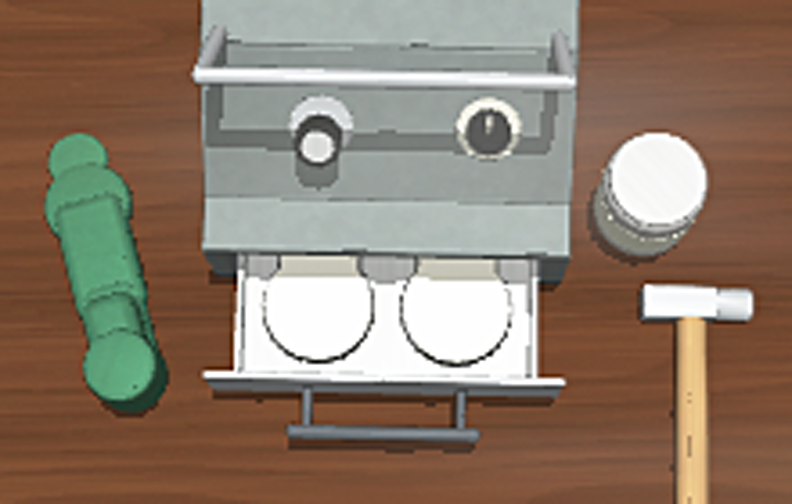

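View pics/sc.png

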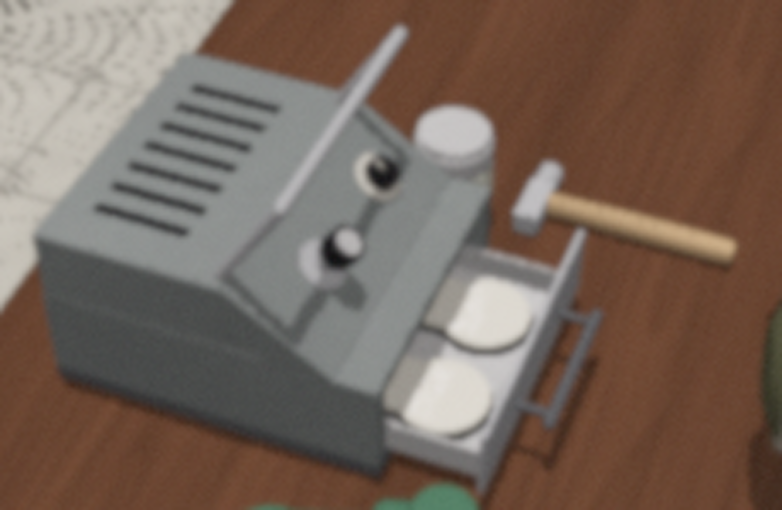

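```bash
cat > fit.py <<'E'
import numpy as np
from plant import camera_params
from scipy.optimize import least_squares
P={n:camera_params(n) for n in("side","top")}
def proj(n,p):
    c=P[n];q=c["world_to_cam"]@np.append(p,1);f=200/np.tan(np.radians(c["fov_y"])/2)
    return np.array([f*q[0]/q[2]+c["cx"],f*q[1]/q[2]+c["cy"]])
def m2w(v,p):
    c,s=np.cos(v[2]),np.sin(v[2]);return np.array([v[0]+c*p[0]-s*p[1],v[1]+s*p[0]+c*p[1],p[2]])
S,C=np.sin(np.radians(35)),np.cos(np.radians(35))
def knob(u,h): return [.04+u-S*h,.05,.111+u*S/C+C*h]
E
python3 - <<'E'
from fit import *
T=lambda a,b:((np.array([a,b])+.5)/3.6-.5+[200,130]); D=lambda a,b:((np.array([a,b])+.5)/3.4-.5+[190,130])
obs=[("top",T(196,75),lambda v:[.088,.125,.275]),("top",T(573,82),lambda v:[.088,-.125,.275]),
("side",D(280,208),lambda v:[.088,.125,.275]),("side",D(403,30),lambda v:[.088,-.125,.275]),
("top",T(289,433),lambda v:[-.041-v[4],.07,.055]),("top",T(477,436),lambda v:[-.041-v[4],-.07,.055]),
("side",D(548,420),lambda v:[-.041-v[4],.07,.055]),("side",D(600,313),lambda v:[-.041-v[4],-.07,.055]),
("top",T(318,147),lambda v:knob(v[3],.046)),("side",D(349,241),lambda v:knob(v[3],.046)),
("top",T(204,247),lambda v:[0,.14,.111]),("top",T(569,251),lambda v:[0,-.14,.111])]
r=lambda v:np.concatenate([proj(n,m2w(v,g(v)))-p for n,p,g in obs])
s=least_squares(r,[.6,.05,0,.05,.1],loss="soft_l1");v=s.x;print(v,np.degrees(v[2]));print(s.fun.reshape(-1,2).round(1))
np.save("v.npy",v)
print("knob",m2w(v,knob(v[3],.034)),"handle",m2w(v,[-.041-v[4],0,.055]),"bar",m2w(v,[.088,0,.275]))
E
```

```text
[ 0.59075233  0.04478268 -0.04061222  0.04935277  0.09067018] -2.3269089542242316
[[ 1.8 -0.6]
 [-0.7 -0.5]
 [ 0.2  0.4]
 [-0.5  1. ]
 [ 1.4 -0.4]
 [-0.5 -0.2]
 [ 0.8  0.9]
 [-0.4  0.6]
 [ 0.2 -0.4]
 [ 0.4  0.2]
 [-0.4  0.3]
 [ 1.   1.3]]
knob [0.66257595 0.09190542 0.17340835] handle [0.45919072 0.05012862 0.055     ] bar [0.67867976 0.04120978 0.275     ]
```

Emit:
apply_moves --moves '[{"tx": 3,"ty": -3,"hand": 0},{"tx": 4,"ty": -4.2,"hand": 0},{"tx": 4,"ty": -4.2,"hand": 0},{"tx": 4,"ty": -4.2,"hand": 0},{"tx": 4,"ty": -4.2,"hand": 0},{"tx": 4,"ty": -4.2,"hand": 0},{"tx": 4,"ty": -4.2,"hand": 0},{"tx": 4,"ty": -4.2,"hand": 0},{"tx": 4,"ty": -4.2,"hand": 0},{"tx": 4,"ty": -4.2,"hand": 0}]' --grip_force 40

```text
$.moves[0]: bad value
```

Emit:
apply_moves --moves '[{"ax": 0,"ay": 0,"az": 0,"tx": 3,"ty": -3,"tz": 0,"hand": 0},{"ax": 0,"ay": 0,"az": 0,"tx": 4,"ty": -4.2,"tz": 0,"hand": 0},{"ax": 0,"ay": 0,"az": 0,"tx": 4,"ty": -4.2,"tz": 0,"hand": 0},{"ax": 0,"ay": 0,"az": 0,"tx": 4,"ty": -4.2,"tz": 0,"hand": 0},{"ax": 0,"ay": 0,"az": 0,"tx": 4,"ty": -4.2,"tz": 0,"hand": 0},{"ax": 0,"ay": 0,"az": 0,"tx": 4,"ty": -4.2,"tz": 0,"hand": 0},{"ax": 0,"ay": 0,"az": 0,"tx": 4,"ty": -4.2,"tz": 0,"hand": 0},{"ax": 0,"ay": 0,"az": 0,"tx": 4,"ty": -4.2,"tz": 0,"hand": 0},{"ax": 0,"ay": 0,"az": 0,"tx": 4,"ty": -4.2,"tz": 0,"hand": 0},{"ax": 0,"ay": 0,"az": 0,"tx": 4,"ty": -4.2,"tz": 0,"hand": 0}]' --grip_force 40

```text
clock: 1.35
ee_pos: [0.414, 0.0337, 0.2009]
eef_rot: [0.977, 0.211, 0.0, 0.0]
wrist_force: [0.7, -0.3, 1.0]
width: -0.0
```

Emit:
apply_moves --moves '[{"ax": 0,"ay": 0,"az": 8.9,"tx": 0,"ty": 0,"tz": 0,"hand": 0},{"ax": 0,"ay": 0,"az": 8.9,"tx": 0,"ty": 0,"tz": 0,"hand": 0},{"ax": 0,"ay": 0,"az": 8.9,"tx": 0,"ty": 0,"tz": 0,"hand": 0},{"ax": 0,"ay": 0,"az": 0,"tx": 0.5,"ty": -1.8,"tz": 2,"hand": 0},{"ax": 0,"ay": 0,"az": 0,"tx": 0,"ty": 0,"tz": 3,"hand": 0},{"ax": 0,"ay": 0,"az": 0,"tx": 0,"ty": 0,"tz": 3,"hand": 0},{"ax": 0,"ay": 0,"az": 0,"tx": 0,"ty": 0,"tz": 3,"hand": 0},{"ax": 0,"ay": 0,"az": 0,"tx": 0,"ty": 0,"tz": 3,"hand": 0},{"ax": 0,"ay": 0,"az": 0,"tx": 0,"ty": 0,"tz": 2,"hand": 0},{"ax": 0,"ay": 0,"az": 0,"tx": 0,"ty": 0,"tz": 0,"hand": 0}]' --grip_force 40

```text
clock: 2.6
ee_pos: [0.4187, 0.0497, 0.04]
eef_rot: [1.0, -0.02, -0.002, -0.0]
wrist_force: [1.1, -0.2, -0.0]
width: -0.0001
```

Emit:
apply_moves --moves '[{"ax": 0,"ay": 0,"az": 0,"tx": 1,"ty": 0,"tz": 0,"hand": 0},{"ax": 0,"ay": 0,"az": 0,"tx": 1,"ty": 0,"tz": 0,"hand": 0},{"ax": 0,"ay": 0,"az": 0,"tx": 1,"ty": 0,"tz": 0,"hand": 0},{"ax": 0,"ay": 0,"az": 0,"tx": 1,"ty": 0,"tz": 0,"hand": 0},{"ax": 0,"ay": 0,"az": 0,"tx": 1,"ty": 0,"tz": 0,"hand": 0},{"ax": 0,"ay": 0,"az": 0,"tx": 1,"ty": 0,"tz": 0,"hand": 0},{"ax": 0,"ay": 0,"az": 0,"tx": 1,"ty": 0,"tz": 0,"hand": 0},{"ax": 0,"ay": 0,"az": 0,"tx": 1,"ty": 0,"tz": 0,"hand": 0},{"ax": 0,"ay": 0,"az": 0,"tx": 1,"ty": 0,"tz": 0,"hand": 0},{"ax": 0,"ay": 0,"az": 0,"tx": 0.5,"ty": 0,"tz": 0,"hand": 0}]' --grip_force 40

```text
clock: 3.85
ee_pos: [0.515, 0.0457, 0.0408]
eef_rot: [1.0, -0.02, -0.0, -0.0]
wrist_force: [-2.7, -0.1, 0.8]
width: 0.0001
```

Run:
```python
from plant import env,capture
import cv2
t=capture("top")[130:270,200:420]; cv2.imwrite("pics/t2.png",cv2.resize(t,None,fx=3.6,fy=3.6,interpolation=2)[:,:,::-1])
print(env.sense()["wrist_force"])
```

```text
[ 1.26990167 -0.674519   -0.56628374]
```

View pics/t2.png

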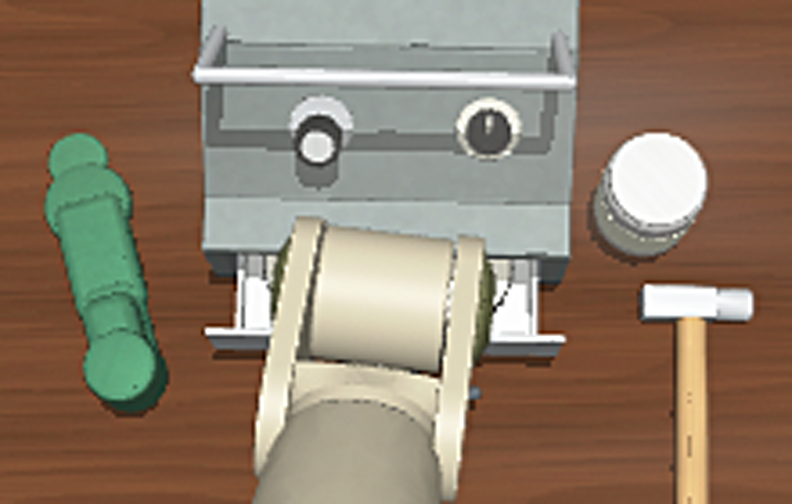

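Run:
```python
from fit import *
from scipy.optimize import brentq
v=np.load("v.npy");T=lambda a,b:((np.array([a,b])+.5)/3.6-.5+[200,130])
for nm,pt,(x,y,z) in (("plate L",T(206,329),(-.006,.137,.093)),("plate R",T(564,337),(-.006,-.137,.093)),("bar end R",T(477,393),(-.041,-.07,.055)),("oldplateL",T(204,374),(-.006,.137,.093)),("oldplR",T(564,381),(-.006,-.137,.093))):
    print(nm,[brentq(lambda d:(proj("top",m2w(v,[x-o-d,y,z]))-pt)[1],-.1,.3) for o in (0,-.006)])
from plant import capture,env
import cv2
s=capture("side")[130:280,190:450]
cv2.imwrite("pics/s2.png",cv2.resize(s,None,fx=3,fy=3,interpolation=2)[:,:,::-1])
```

```text
plate L [0.0531131690042061, 0.059113169004205955]
plate R [0.05336259748693494, 0.059362597486934704]
bar end R [0.057748242515523025, 0.06374824251552294]
oldplateL [0.0875761618368386, 0.0935761618368386]
oldplR [0.08697351009702951, 0.09297351009702941]
```

View pics/s2.png

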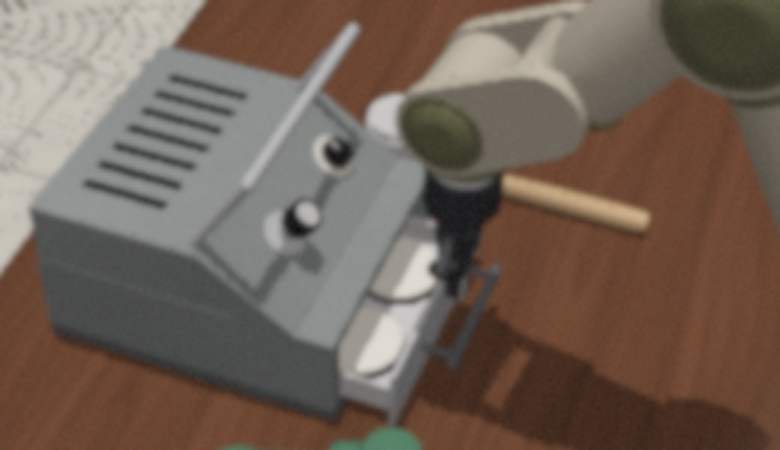

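The image and the fit both show the tray still about 58 mm out. The finger is pressing the front plate behind the bar. I'll lift out, tilt the tool 35° and push the plate above the handle, which keeps the gripper body clear of the machine.

Emit:
apply_moves --moves '[{"ax": 0,"ay": 0,"az": 0,"tx": -0.3,"ty": 0,"tz": -1,"hand": 0},{"ax": 0,"ay": 0,"az": 0,"tx": 0,"ty": 0,"tz": -3,"hand": 0},{"ax": 0,"ay": 0,"az": 0,"tx": 0,"ty": 0,"tz": -3,"hand": 0},{"ax": 0,"ay": 0,"az": 0,"tx": -1.5,"ty": 0,"tz": 0,"hand": 0},{"ax": 0,"ay": 0,"az": 0,"tx": -1.5,"ty": 0,"tz": 0,"hand": 0},{"ax": 0,"ay": 8.75,"az": 0,"tx": 0,"ty": 0,"tz": 0,"hand": 0},{"ax": 0,"ay": 8.75,"az": 0,"tx": 0,"ty": 0,"tz": 0,"hand": 0},{"ax": 0,"ay": 8.75,"az": 0,"tx": 0,"ty": 0,"tz": 0,"hand": 0},{"ax": 0,"ay": 8.75,"az": 0,"tx": 0,"ty": 0,"tz": 0,"hand": 0},{"ax": 0,"ay": 0,"az": 0,"tx": 0,"ty": 0,"tz": 0,"hand": 0}]' --grip_force 40

```text
clock: 5.2
ee_pos: [0.4793, 0.0475, 0.1105]
eef_rot: [0.954, -0.019, 0.3, 0.006]
wrist_force: [0.6, -0.1, 0.7]
width: 0.0
```

Run:
```python
from plant import env,capture
import cv2,numpy as np
from scipy.spatial.transform import Rotation as R
s=capture("side")[130:280,190:450]
t=capture("top")[130:270,200:420]
cv2.imwrite("pics/s3.png",np.vstack([cv2.resize(s,(520,300),interpolation=2),cv2.resize(t,(520,300),interpolation=2)])[:,:,::-1])
q=env.sense();print(q["ee_pos"],R.from_quat(q["eef_rot"]).as_matrix().round(3))
```

```text
[0.4823167  0.04705988 0.11181312] [[ 0.819 -0.04   0.573]
 [-0.033 -0.999 -0.022]
 [ 0.573 -0.    -0.819]]
```

View pics/s3.png

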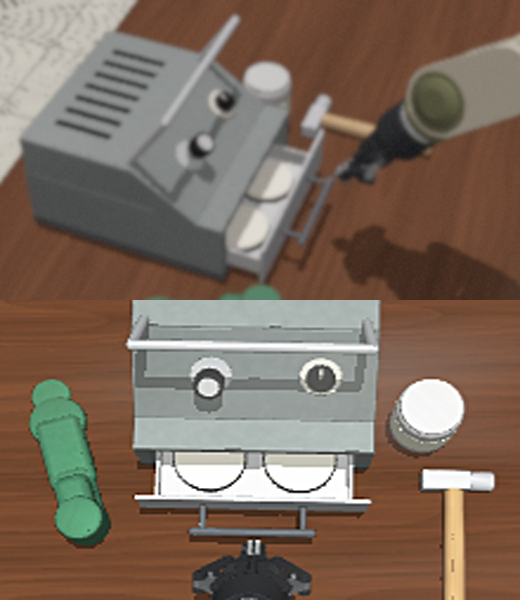

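Emit:
apply_moves --moves '[{"ax": 0,"ay": 0,"az": 0,"tx": 1.0,"ty": 0,"tz": 0.7,"hand": 0},{"ax": 0,"ay": 0,"az": 0,"tx": 1.0,"ty": 0,"tz": 0.7,"hand": 0},{"ax": 0,"ay": 0,"az": 0,"tx": -1.15,"ty": 0,"tz": 1.64,"hand": 0},{"ax": 0,"ay": 0,"az": 0,"tx": -1.15,"ty": 0,"tz": 1.64,"hand": 0},{"ax": 0,"ay": 0,"az": 0,"tx": 0,"ty": 0,"tz": 0,"hand": 0},{"ax": 0,"ay": 0,"az": 0,"tx": 0.82,"ty": 0,"tz": 0.57,"hand": 0},{"ax": 0,"ay": 0,"az": 0,"tx": 0.82,"ty": 0,"tz": 0.57,"hand": 0},{"ax": 0,"ay": 0,"az": 0,"tx": 0.82,"ty": 0,"tz": 0.57,"hand": 0},{"ax": 0,"ay": 0,"az": 0,"tx": 0.82,"ty": 0,"tz": 0.57,"hand": 0},{"ax": 0,"ay": 0,"az": 0,"tx": 0.82,"ty": 0,"tz": 0.57,"hand": 0}]' --grip_force 40

```text
clock: 6.55
ee_pos: [0.5582, 0.0426, 0.077]
eef_rot: [0.954, -0.018, 0.298, 0.004]
wrist_force: [-0.5, -0.3, 0.2]
width: -0.0002
```

Emit:
apply_moves --moves '[{"ax": 0,"ay": 0,"az": 0,"tx": 0.41,"ty": 0,"tz": 0.28,"hand": 0},{"ax": 0,"ay": 0,"az": 0,"tx": 0.41,"ty": 0,"tz": 0.28,"hand": 0},{"ax": 0,"ay": 0,"az": 0,"tx": 0.16,"ty": 0,"tz": 0.12,"hand": 0},{"ax": 0,"ay": 0,"az": 0,"tx": 0.16,"ty": 0,"tz": 0.12,"hand": 0},{"ax": 0,"ay": 0,"az": 0,"tx": 0.16,"ty": 0,"tz": 0.12,"hand": 0},{"ax": 0,"ay": 0,"az": 0,"tx": 0,"ty": 0,"tz": 0,"hand": 0},{"ax": 0,"ay": 0,"az": 0,"tx": 0,"ty": 0,"tz": 0,"hand": 0},{"ax": 0,"ay": 0,"az": 0,"tx": 0,"ty": 0,"tz": 0,"hand": 0},{"ax": 0,"ay": 0,"az": 0,"tx": 0,"ty": 0,"tz": 0,"hand": 0},{"ax": 0,"ay": 0,"az": 0,"tx": 0,"ty": 0,"tz": 0,"hand": 0}]' --grip_force 40

```text
clock: 7.8
ee_pos: [0.5729, 0.0421, 0.0761]
eef_rot: [0.955, -0.019, 0.297, 0.004]
wrist_force: [0.1, -0.6, -0.5]
width: 0.0003
```

Run:
```python
from plant import env,capture
import cv2,numpy as np
s=capture("side")[130:280,190:450]
t=capture("top")[130:270,200:420]
cv2.imwrite("pics/s4.png",np.vstack([cv2.resize(s,(520,300),interpolation=2),cv2.resize(t,(471,300),interpolation=2)[:,:471] if 0 else cv2.resize(t,(520,300),interpolation=2)])[:,:,::-1])
q=env.sense();print(q["ee_pos"],q["wrist_force"])
```

```text
[0.57292603 0.04207891 0.07608359] [-0.36467198 -0.56389264  0.43937144]
```

View pics/s4.png

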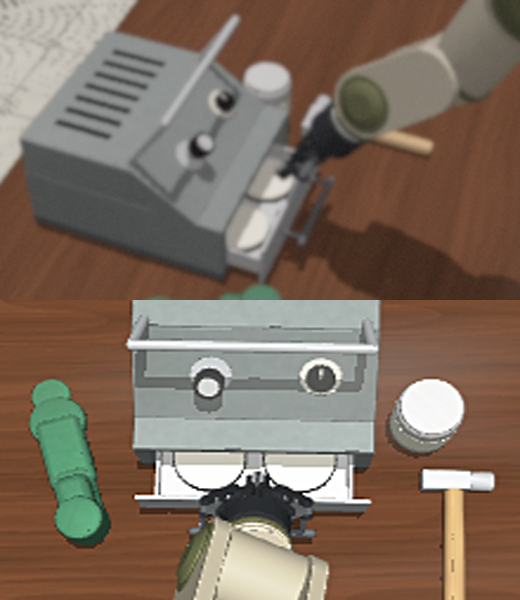

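Run:
```python
from fit import *
from plant import env
from scipy.spatial.transform import Rotation as R
q=env.sense();z=R.from_quat(q["eef_rot"]).as_matrix()[:,2]
f=lambda n,p:((proj(n,p)-([190,130] if n=="side" else [200,130]))*([2,2] if n=="side" else [520/220,300/140])+([0,0] if n=="side" else [0,300])).round()
for b in (0,.02,.04): print(b,[f(n,q["ee_pos"]-b*z) for n in("side","top")])
print([((proj("side",[.515,.0457,h])-[190,130])*3).round() for h in(.04,.06,.08)])
```

```text
0 [array([269., 184.]), array([257., 468.])]
0.02 [array([276., 178.]), array([256., 474.])]
0.04 [array([284., 173.]), array([256., 481.])]
[array([454., 316.]), array([455., 303.]), array([457., 289.])]
```

The projection shows the real fingertips about 38 mm short of the reported TCP along the tool axis. So the fingers passed over the bar, and then over the plate too. The tray hasn't moved since. I'll back off, go 3 cm lower and push again.

Emit:
apply_moves --moves '[{"ax": 0,"ay": 0,"az": 0,"tx": -2.25,"ty": 0,"tz": -1.58,"hand": 0},{"ax": 0,"ay": 0,"az": 0,"tx": -2.25,"ty": 0,"tz": -1.58,"hand": 0},{"ax": 0,"ay": 0,"az": 0,"tx": 0,"ty": 0,"tz": 0,"hand": 0},{"ax": 0,"ay": 0,"az": 0,"tx": -0.9,"ty": 0,"tz": 1.2,"hand": 0},{"ax": 0,"ay": 0,"az": 0,"tx": -0.9,"ty": 0,"tz": 1.2,"hand": 0},{"ax": 0,"ay": 0,"az": 0,"tx": 0,"ty": 0,"tz": 0,"hand": 0},{"ax": 0,"ay": 0,"az": 0,"tx": 0.82,"ty": 0,"tz": 0.57,"hand": 0},{"ax": 0,"ay": 0,"az": 0,"tx": 0.82,"ty": 0,"tz": 0.57,"hand": 0},{"ax": 0,"ay": 0,"az": 0,"tx": 0.82,"ty": 0,"tz": 0.57,"hand": 0},{"ax": 0,"ay": 0,"az": 0,"tx": 0.82,"ty": 0,"tz": 0.57,"hand": 0}]' --grip_force 40

```text
clock: 9.15
ee_pos: [0.5604, 0.039, 0.0589]
eef_rot: [0.957, -0.017, 0.29, -0.002]
wrist_force: [-2.7, -0.6, 2.2]
width: 0.0001
```

Run:
```python
from plant import env
from scipy.spatial.transform import Rotation as R
q=env.sense();print(q["joints"].round(3),q["wrist_force"],q["ee_pos"],R.from_quat(q["eef_rot"]).as_matrix().round(3))
```

```text
[-0.195  0.413  1.96   0.499  0.214  0.952] [-2.70847546 -0.62238454  2.15518319] [0.56041408 0.03899862 0.05888676] [[ 0.831 -0.031  0.555]
 [-0.033 -0.999 -0.006]
 [ 0.555 -0.014 -0.832]]
```

Emit:
apply_moves --moves '[{"ax": 0,"ay": 0,"az": 0,"tx": -0.83,"ty": 0,"tz": -0.55,"hand": 0},{"ax": 0,"ay": 0,"az": 0,"tx": -0.83,"ty": 0,"tz": -0.55,"hand": 0},{"ax": 0,"ay": -7,"az": 0,"tx": 0,"ty": 0,"tz": 0,"hand": 0},{"ax": 0,"ay": -7,"az": 0,"tx": 0,"ty": 0,"tz": 0,"hand": 0},{"ax": 0,"ay": 0,"az": 0,"tx": 0,"ty": 0,"tz": 0,"hand": 0},{"ax": 0,"ay": 0,"az": 0,"tx": -0.4,"ty": 0,"tz": 1.1,"hand": 0},{"ax": 0,"ay": 0,"az": 0,"tx": -0.4,"ty": 0,"tz": 1.1,"hand": 0},{"ax": 0,"ay": 0,"az": 0,"tx": 0,"ty": 0,"tz": 0,"hand": 0},{"ax": 0,"ay": 0,"az": 0,"tx": 0,"ty": 0,"tz": 0,"hand": 0},{"ax": 0,"ay": 0,"az": 0,"tx": 0,"ty": 0,"tz": 0,"hand": 0}]' --grip_force 40

```text
clock: 10.4
ee_pos: [0.5417, 0.0443, 0.0345]
eef_rot: [0.982, -0.013, 0.189, -0.011]
wrist_force: [-0.3, -0.4, 0.6]
width: 0.0002
```

Run:
```python
from plant import env,capture
import cv2,numpy as np
from fit import *
from scipy.spatial.transform import Rotation as R
q=env.sense();z=R.from_quat(q["eef_rot"]).as_matrix()[:,2];print(q["joints"].round(3),q["wrist_force"].round(1),q["ee_pos"].round(4),z.round(3))
s=capture("side")[160:250,260:400]; t=capture("top")[190:270,240:380]
cv2.imwrite("pics/s5.png",np.vstack([cv2.resize(s,(560,360),interpolation=2),cv2.resize(t,(420,240),interpolation=2)[:,:] if 0 else np.hstack([cv2.resize(t,(420,240),interpolation=2),np.zeros((240,140,3),np.uint8)])])[:,:,::-1])
for b in(0,.02,.038): p=q["ee_pos"]-b*z;print(b,(proj("side",p)-[260,160])*4,(proj("top",p)-[240,190])*3+[0,360])
```

```text
[-0.181  0.446  1.867  0.185  0.464  1.266] [-0.3 -0.4  0.6] [0.5417 0.0443 0.0345] [ 0.371  0.016 -0.929]
0 [293.29195301 296.34931599] [204.57666454 455.50730083]
0.02 [303.55662043 282.13784184] [204.7080564  460.18844647]
0.038 [312.96307125 269.11457209] [204.82944078 464.51305192]
```

View pics/s5.png

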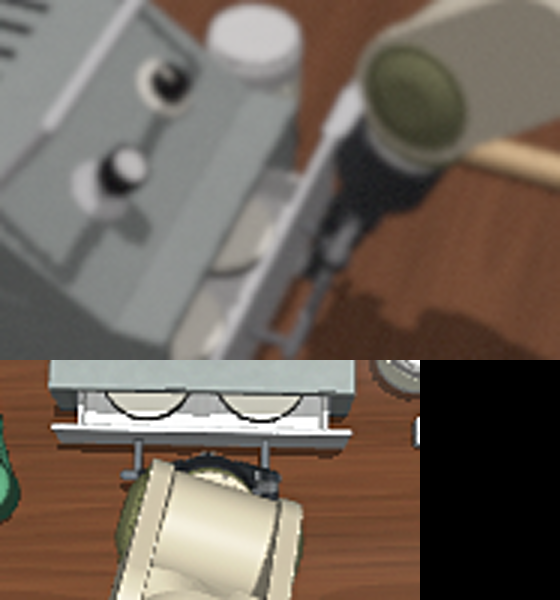

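Emit:
apply_moves --moves '[{"ax": 0,"ay": 0,"az": 0,"tx": 0.93,"ty": 0,"tz": 0.37,"hand": 0},{"ax": 0,"ay": 0,"az": 0,"tx": 0.93,"ty": 0,"tz": 0.37,"hand": 0},{"ax": 0,"ay": 0,"az": 0,"tx": 0.93,"ty": 0,"tz": 0.37,"hand": 0},{"ax": 0,"ay": 0,"az": 0,"tx": 0.46,"ty": 0,"tz": 0.18,"hand": 0},{"ax": 0,"ay": 0,"az": 0,"tx": 0.28,"ty": 0,"tz": 0.11,"hand": 0},{"ax": 0,"ay": 0,"az": 0,"tx": 0.28,"ty": 0,"tz": 0.11,"hand": 0},{"ax": 0,"ay": 0,"az": 0,"tx": 0.19,"ty": 0,"tz": 0.07,"hand": 0},{"ax": 0,"ay": 0,"az": 0,"tx": 0,"ty": 0,"tz": 0,"hand": 0},{"ax": 0,"ay": 0,"az": 0,"tx": 0,"ty": 0,"tz": 0,"hand": 0},{"ax": 0,"ay": 0,"az": 0,"tx": 0,"ty": 0,"tz": 0,"hand": 0}]' --grip_force 40

```text
clock: 11.75
ee_pos: [0.5845, 0.0433, 0.0349]
eef_rot: [0.982, -0.013, 0.188, -0.011]
wrist_force: [-5.5, -2.2, 1.5]
width: -0.0
```

Emit:
apply_moves --moves '[{"ax": 0,"ay": 0,"az": 0,"tx": 0.15,"ty": 0,"tz": 0.06,"hand": 0},{"ax": 0,"ay": 0,"az": 0,"tx": 0.15,"ty": 0,"tz": 0.06,"hand": 0},{"ax": 0,"ay": 0,"az": 0,"tx": 0,"ty": 0,"tz": 0,"hand": 0},{"ax": 0,"ay": 0,"az": 0,"tx": 0,"ty": 0,"tz": 0,"hand": 0},{"ax": 0,"ay": 0,"az": 0,"tx": 0,"ty": 0,"tz": 0,"hand": 0},{"ax": 0,"ay": 0,"az": 0,"tx": 0,"ty": 0,"tz": 0,"hand": 0},{"ax": 0,"ay": 0,"az": 0,"tx": 0,"ty": 0,"tz": 0,"hand": 0},{"ax": 0,"ay": 0,"az": 0,"tx": 0,"ty": 0,"tz": 0,"hand": 0},{"ax": 0,"ay": 0,"az": 0,"tx": 0,"ty": 0,"tz": 0,"hand": 0},{"ax": 0,"ay": 0,"az": 0,"tx": 0,"ty": 0,"tz": 0,"hand": 0}]' --grip_force 40

```text
clock: 13.0
ee_pos: [0.5847, 0.0437, 0.0343]
eef_rot: [0.982, -0.013, 0.186, -0.011]
wrist_force: [-21.6, -3.9, 12.7]
width: -0.0001
```

Contact is now firm: 21 N with no further movement, so the tray is at its end stop. I'll retract, rise and open the hand.

Emit:
apply_moves --moves '[{"ax": 0,"ay": 0,"az": 0,"tx": -2.8,"ty": 0,"tz": -1.1,"hand": 0},{"ax": 0,"ay": 0,"az": 0,"tx": -3.72,"ty": 0,"tz": -1.48,"hand": 0},{"ax": 0,"ay": 0,"az": 0,"tx": 1.86,"ty": 0,"tz": -4.65,"hand": 0},{"ax": 0,"ay": 0,"az": 0,"tx": 1.86,"ty": 0,"tz": -4.65,"hand": 100},{"ax": 0,"ay": 0,"az": 0,"tx": 1.86,"ty": 0,"tz": -4.65,"hand": 100},{"ax": 0,"ay": 0,"az": 0,"tx": 1.86,"ty": 0,"tz": -4.65,"hand": 100},{"ax": 0,"ay": 6.6,"az": 0,"tx": 0,"ty": 0,"tz": 0,"hand": 100},{"ax": 0,"ay": 6.6,"az": 0,"tx": 0,"ty": 0,"tz": 0,"hand": 100},{"ax": 0,"ay": 0,"az": 0,"tx": 0,"ty": 0,"tz": 0,"hand": 100},{"ax": 0,"ay": 0,"az": 0,"tx": 0,"ty": 0,"tz": 0,"hand": 100}]' --grip_force 80

```text
clock: 14.25
ee_pos: [0.519, 0.0395, 0.236]
eef_rot: [0.954, -0.014, 0.301, -0.009]
wrist_force: [-0.7, -1.0, 0.5]
width: 0.0856
```

```bash
cat > goal.py <<'E'
from fit import *
from plant import env
from scipy.spatial.transform import Rotation as R
def go(back):
    v=np.load("v.npy");q=env.sense();M=R.from_quat(q["eef_rot"]).as_matrix()
    k=m2w(v,knob(v[3],.034));Y=v[2];x=np.array([np.cos(Y),np.sin(Y),0]);y=np.array([-np.sin(Y),np.cos(Y),0]);n=np.array([0,0,C])-S*x
    G=np.c_[np.cross(-y,-n),-y,-n]
    print("joints",q["joints"].round(2),"F",q["wrist_force"].round(1),"w",q["width"])
    print("turn deg (tool)",np.degrees(R.from_matrix(M.T@G).as_rotvec()).round(2))
    d=k+back*n-q["ee_pos"];print("ee",q["ee_pos"].round(4),"to go, goal axes cm",(G.T@d*100).round(2),"now axes",(M.T@d*100).round(2))
E
python3 -c "from goal import *;go(.05)"
```

```text
joints [-0.23  0.05  1.8   0.22  0.71  1.25] F [-0.7 -1.   0.5] w 0.08560697894865481
turn deg (tool) [-1.82  0.03  0.07]
ee [0.519  0.0395 0.236 ] to go, goal axes cm [ 7.99 -5.82  8.23] now axes [ 8.   -5.55  8.4 ]
```

Emit:
apply_moves --moves '[{"ax": -1.8,"ay": 0,"az": 0,"tx": 0,"ty": 0,"tz": 0,"hand": 100},{"ax": 0,"ay": 0,"az": 0,"tx": 2,"ty": -1.45,"tz": 0,"hand": 100},{"ax": 0,"ay": 0,"az": 0,"tx": 2,"ty": -1.45,"tz": 0,"hand": 100},{"ax": 0,"ay": 0,"az": 0,"tx": 2,"ty": -1.45,"tz": 1,"hand": 100},{"ax": 0,"ay": 0,"az": 0,"tx": 2,"ty": -1.45,"tz": 1.5,"hand": 100},{"ax": 0,"ay": 0,"az": 0,"tx": 0,"ty": 0,"tz": 2,"hand": 100},{"ax": 0,"ay": 0,"az": 0,"tx": 0,"ty": 0,"tz": 2,"hand": 100},{"ax": 0,"ay": 0,"az": 0,"tx": 0,"ty": 0,"tz": 1.7,"hand": 100},{"ax": 0,"ay": 0,"az": 0,"tx": 0,"ty": 0,"tz": 0,"hand": 100},{"ax": 0,"ay": 0,"az": 0,"tx": 0,"ty": 0,"tz": 0,"hand": 100}]' --grip_force 80

```text
clock: 15.5
ee_pos: [0.633, 0.093, 0.2144]
eef_rot: [0.953, -0.019, 0.301, 0.006]
wrist_force: [0.8, 0.1, -0.6]
width: 0.0851
```

Run:
```python
from goal import *
from plant import capture
import cv2
go(0)
s=capture("side")[130:250,210:370]; t=capture("top")[130:250,230:390]
cv2.imwrite("pics/s6.png",np.hstack([cv2.resize(s,(400,300),interpolation=2),cv2.resize(t,(400,300),interpolation=2)])[:,:,::-1])
q=env.sense();z=R.from_quat(q["eef_rot"]).as_matrix()[:,2]
for b in(0,.02,.04,.06): p=q["ee_pos"]-b*z;print(b,(proj("side",p)-[210,130])*2.5,(proj("top",p)-[230,130])*2.5+[400,0])
```

```text
joints [-0.04  0.29  1.55 -0.    0.68  1.57] F [ 0.8  0.1 -0.6] w 0.085063046912707
turn deg (tool) [-0.01 -0.01  0.05]
ee [0.633  0.093  0.2144] to go, goal axes cm [ 0.07 -0.01  5.05] now axes [ 0.07 -0.    5.05]
0 [224.76246476 161.89569989] [543.06116106 113.78075166]
0.02 [234.12804563 153.81115631] [541.75570365 120.85512412]
0.04 [243.69073666 145.55646357] [540.41204845 128.13649335]
0.06 [253.45682667 137.12619306] [539.02849404 135.63407936]
```

View pics/s6.png

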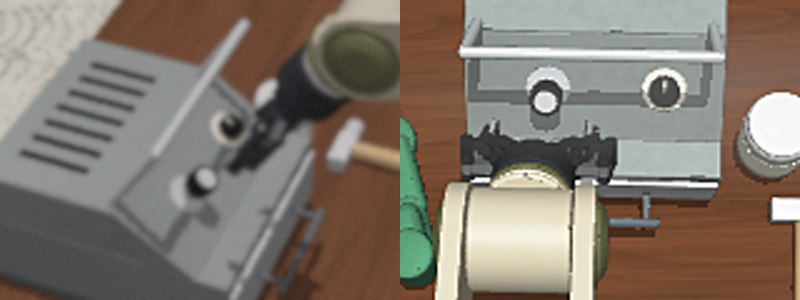

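The tray handle now sits tight to the machine, and the open gripper is lined up with the knob. I'll advance 7.5 cm along the axis and look at how deep the fingers reach.

Emit:
apply_moves --moves '[{"ax": 0,"ay": 0,"az": 0,"tx": 0,"ty": 0,"tz": 1.5,"hand": 100},{"ax": 0,"ay": 0,"az": 0,"tx": 0,"ty": 0,"tz": 1.5,"hand": 100},{"ax": 0,"ay": 0,"az": 0,"tx": 0,"ty": 0,"tz": 1,"hand": 100},{"ax": 0,"ay": 0,"az": 0,"tx": 0,"ty": 0,"tz": 1,"hand": 100},{"ax": 0,"ay": 0,"az": 0,"tx": 0,"ty": 0,"tz": 0.5,"hand": 100},{"ax": 0,"ay": 0,"az": 0,"tx": 0,"ty": 0,"tz": 0.5,"hand": 100},{"ax": 0,"ay": 0,"az": 0,"tx": 0,"ty": 0,"tz": 0.5,"hand": 100},{"ax": 0,"ay": 0,"az": 0,"tx": 0,"ty": 0,"tz": 0.5,"hand": 100},{"ax": 0,"ay": 0,"az": 0,"tx": 0,"ty": 0,"tz": 0,"hand": 100},{"ax": 0,"ay": 0,"az": 0,"tx": 0,"ty": 0,"tz": 0,"hand": 100}]' --grip_force 80

```text
clock: 16.85
ee_pos: [0.6731, 0.0916, 0.1566]
eef_rot: [0.954, -0.019, 0.301, 0.006]
wrist_force: [0.4, 0.1, 0.2]
width: 0.0856
```

Run:
```python
from goal import *
from plant import capture
import cv2
go(0)
s=capture("side")[160:230,240:330]; t=capture("top")[130:200,240:330]
cv2.imwrite("pics/s7.png",np.hstack([cv2.resize(s,None,fx=4.4,fy=4.4,interpolation=2),cv2.resize(t,None,fx=4.4,fy=4.4,interpolation=2)])[:,:,::-1])
q=env.sense();M=R.from_quat(q["eef_rot"]).as_matrix()
for b in(.01,.03,.05):
  for w in(-.043,.043): p=q["ee_pos"]-b*M[:,2]+w*M[:,1];print(b,w,((proj("side",p)-[240,160])*4.4).round(),((proj("top",p)-[240,130])*4.4+[396,0]).round())
```

```text
joints [-0.04  0.42  1.54 -0.    0.57  1.57] F [0.4 0.1 0.2] w 0.08562721250146724
turn deg (tool) [-0.02  0.01  0.06]
ee [0.6731 0.0916 0.1566] to go, goal axes cm [ 0.1   0.01 -1.98] now axes [ 0.1   0.01 -1.98]
0.01 -0.043 [190. 237.] [539. 164.]
0.01 0.043 [242. 154.] [682. 167.]
0.03 -0.043 [205. 224.] [536. 175.]
0.03 0.043 [257. 140.] [680. 178.]
0.05 -0.043 [221. 211.] [533. 187.]
0.05 0.043 [273. 127.] [679. 190.]
```

View pics/s7.png

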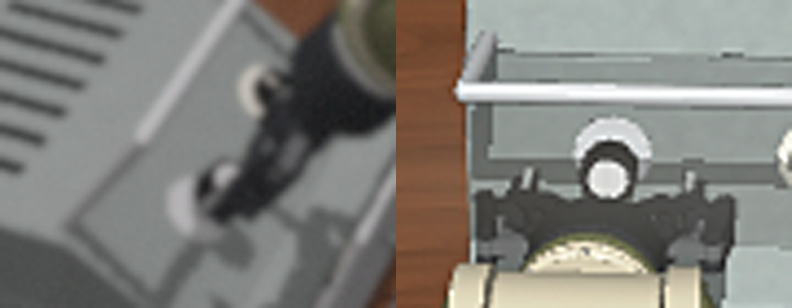

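Emit:
apply_moves --moves '[{"ax": 0,"ay": 0,"az": 0,"tx": 0.1,"ty": 0,"tz": 0.6,"hand": 100},{"ax": 0,"ay": 0,"az": 0,"tx": 0,"ty": 0,"tz": 0.6,"hand": 100},{"ax": 0,"ay": 0,"az": 0,"tx": 0,"ty": 0,"tz": 0.6,"hand": 100},{"ax": 0,"ay": 0,"az": 0,"tx": 0,"ty": 0,"tz": 0,"hand": 100},{"ax": 0,"ay": 0,"az": 0,"tx": 0,"ty": 0,"tz": 0,"hand": 50},{"ax": 0,"ay": 0,"az": 0,"tx": 0,"ty": 0,"tz": 0,"hand": 30},{"ax": 0,"ay": 0,"az": 0,"tx": 0,"ty": 0,"tz": 0,"hand": 10},{"ax": 0,"ay": 0,"az": 0,"tx": 0,"ty": 0,"tz": 0,"hand": 0},{"ax": 0,"ay": 0,"az": 0,"tx": 0,"ty": 0,"tz": 0,"hand": 0},{"ax": 0,"ay": 0,"az": 0,"tx": 0,"ty": 0,"tz": 0,"hand": 0}]' --grip_force 80

```text
clock: 18.2
ee_pos: [0.6838, 0.0933, 0.1433]
eef_rot: [0.953, -0.018, 0.301, 0.005]
wrist_force: [-4.9, 11.4, 5.6]
width: 0.0314
```

Gripped at 31 mm (the head is 34 mm). Now I'll pull.

Emit:
apply_moves --moves '[{"ax": 0,"ay": 0,"az": 0,"tx": 0,"ty": 0,"tz": -0.4,"hand": 0},{"ax": 0,"ay": 0,"az": 0,"tx": 0,"ty": 0,"tz": -0.4,"hand": 0},{"ax": 0,"ay": 0,"az": 0,"tx": 0,"ty": 0,"tz": -0.4,"hand": 0},{"ax": 0,"ay": 0,"az": 0,"tx": 0,"ty": 0,"tz": -0.4,"hand": 0},{"ax": 0,"ay": 0,"az": 0,"tx": 0,"ty": 0,"tz": -0.3,"hand": 0},{"ax": 0,"ay": 0,"az": 0,"tx": 0,"ty": 0,"tz": -0.1,"hand": 0},{"ax": 0,"ay": 0,"az": 0,"tx": 0,"ty": 0,"tz": 0,"hand": 0},{"ax": 0,"ay": 0,"az": 0,"tx": 0,"ty": 0,"tz": 0,"hand": 0},{"ax": 0,"ay": 0,"az": 0,"tx": 0,"ty": 0,"tz": 0,"hand": 0},{"ax": 0,"ay": 0,"az": 0,"tx": 0,"ty": 0,"tz": 0,"hand": 0}]' --grip_force 80

```text
clock: 19.45
ee_pos: [0.6732, 0.0937, 0.1583]
eef_rot: [0.954, -0.018, 0.301, 0.005]
wrist_force: [9.2, 12.5, -6.3]
width: 0.0314
```

Run:
```python
from goal import *
from plant import capture
import cv2
go(0);q=env.sense();M=R.from_quat(q["eef_rot"]).as_matrix();print("F tool",M.T@q["wrist_force"])
s=capture("side")[160:230,240:330]; t=capture("top")[130:200,240:330]
cv2.imwrite("pics/s8.png",np.hstack([cv2.resize(s,None,fx=4.4,fy=4.4,interpolation=2),cv2.resize(t,None,fx=4.4,fy=4.4,interpolation=2)])[:,:,::-1])
v=np.load("v.npy")
for o in(0,.02):
  p=m2w(v,knob(v[3],.046+o));print(o,((proj("side",p)-[240,160])*4.4).round(),((proj("top",p)-[240,130])*4.4+[396,0]).round())
```

```text
joints [-0.04  0.42  1.54  0.    0.58  1.57] F [ 9.2 12.5 -6.3] w 0.031385068958942046
turn deg (tool) [-0.19 -0.01  0.05]
ee [0.6732 0.0937 0.1583] to go, goal axes cm [ 0.    0.22 -1.84] now axes [ 0.01  0.21 -1.84]
F tool [  3.52221782 -12.78070095  10.15326924]
0 [232. 179.] [608. 176.]
0.02 [248. 165.] [606. 188.]
```

View pics/s8.png

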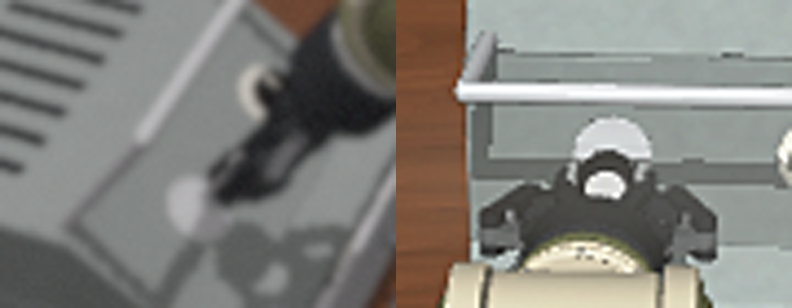

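The knob is about 17–18 mm out, with 10 N along the axis, so not clearly at the stop. I'll pull a little further and hold.

Emit:
apply_moves --moves '[{"ax": 0,"ay": 0,"az": 0,"tx": 0,"ty": 0,"tz": -0.2,"hand": 0},{"ax": 0,"ay": 0,"az": 0,"tx": 0,"ty": 0,"tz": -0.2,"hand": 0},{"ax": 0,"ay": 0,"az": 0,"tx": 0,"ty": 0,"tz": 0,"hand": 0},{"ax": 0,"ay": 0,"az": 0,"tx": 0,"ty": 0,"tz": 0,"hand": 0},{"ax": 0,"ay": 0,"az": 0,"tx": 0,"ty": 0,"tz": 0,"hand": 0},{"ax": 0,"ay": 0,"az": 0,"tx": 0,"ty": 0,"tz": 0,"hand": 0},{"ax": 0,"ay": 0,"az": 0,"tx": 0,"ty": 0,"tz": 0,"hand": 0},{"ax": 0,"ay": 0,"az": 0,"tx": 0,"ty": 0,"tz": 0,"hand": 0},{"ax": 0,"ay": 0,"az": 0,"tx": 0,"ty": 0,"tz": 0,"hand": 0},{"ax": 0,"ay": 0,"az": 0,"tx": 0,"ty": 0,"tz": 0,"hand": 0}]' --grip_force 80

```text
clock: 20.8
ee_pos: [0.6719, 0.0936, 0.1599]
eef_rot: [0.954, -0.019, 0.301, 0.004]
wrist_force: [27.3, 14.4, -23.2]
width: 0.031
```

```bash
python3 -c "
from goal import *
go(0);q=env.sense();print(R.from_quat(q['eef_rot']).as_matrix().T@q['wrist_force'])"
```

```text
joints [-0.04  0.41  1.54  0.    0.58  1.57] F [ 27.3  14.4 -23.2] w 0.03095767836111377
turn deg (tool) [-0.2   0.02  0.01]
ee [0.6719 0.0936 0.1599] to go, goal axes cm [ 0.02  0.21 -1.64] now axes [ 0.02  0.21 -1.64]
[  8.6368677  -15.38515076  34.35935808]
```

The axial force has jumped to 34 N: the knob is on its stop and has been held about 1 s. I'll let go and back out along the axis.

Emit:
apply_moves --moves '[{"ax": 0,"ay": 0,"az": 0,"tx": 0,"ty": 0,"tz": 0,"hand": 100},{"ax": 0,"ay": 0,"az": 0,"tx": 0,"ty": 0,"tz": 0,"hand": 100},{"ax": 0,"ay": 0,"az": 0,"tx": 0,"ty": 0,"tz": 0,"hand": 100},{"ax": 0,"ay": 0,"az": 0,"tx": 0,"ty": 0,"tz": 0,"hand": 100},{"ax": 0,"ay": 0,"az": 0,"tx": 0,"ty": 0,"tz": 0,"hand": 100},{"ax": 0,"ay": 0,"az": 0,"tx": 0,"ty": 0,"tz": -1.5,"hand": 100},{"ax": 0,"ay": 0,"az": 0,"tx": 0,"ty": 0,"tz": -3,"hand": 100},{"ax": 0,"ay": 0,"az": 0,"tx": 0,"ty": 0,"tz": -3,"hand": 100},{"ax": 0,"ay": 0,"az": 0,"tx": 0,"ty": 0,"tz": -3,"hand": 100},{"ax": 0,"ay": 0,"az": 0,"tx": 0,"ty": 0,"tz": -3,"hand": 100}]' --grip_force 80

```text
clock: 22.05
ee_pos: [0.592, 0.0948, 0.2744]
eef_rot: [0.953, -0.019, 0.301, 0.006]
wrist_force: [0.1, 0.1, -0.5]
width: 0.0854
```

Emit:
apply_moves --moves '[{"ax": 0,"ay": 0,"az": 0,"tx": -2,"ty": 0,"tz": -2,"hand": 100},{"ax": 0,"ay": 0,"az": 0,"tx": -3,"ty": 0,"tz": -2,"hand": 100},{"ax": 0,"ay": 0,"az": 0,"tx": -3,"ty": 0,"tz": -2,"hand": 100},{"ax": 0,"ay": 0,"az": 0,"tx": 0,"ty": 0,"tz": 0,"hand": 100},{"ax": 0,"ay": 0,"az": 0,"tx": 0,"ty": 0,"tz": 0,"hand": 100},{"ax": 0,"ay": 0,"az": 0,"tx": 0,"ty": 0,"tz": 0,"hand": 100},{"ax": 0,"ay": 0,"az": 0,"tx": 0,"ty": 0,"tz": 0,"hand": 100},{"ax": 0,"ay": 0,"az": 0,"tx": 0,"ty": 0,"tz": 0,"hand": 100},{"ax": 0,"ay": 0,"az": 0,"tx": 0,"ty": 0,"tz": 0,"hand": 100},{"ax": 0,"ay": 0,"az": 0,"tx": 0,"ty": 0,"tz": 0,"hand": 100}]' --grip_force 80

```text
clock: 23.3
ee_pos: [0.4933, 0.0987, 0.2759]
eef_rot: [0.954, -0.019, 0.3, 0.006]
wrist_force: [0.4, -1.0, 0.1]
width: 0.0851
```

Run:
```python
from plant import env,capture
import cv2
q=env.sense();print(q["ee_pos"],q["wrist_force"],q["clock"])
t=capture("top")[130:270,200:420]; cv2.imwrite("pics/t9.png",cv2.resize(t,None,fx=3.6,fy=3.6,interpolation=2)[:,:,::-1])
```

```text
[0.49327362 0.09870433 0.27585515] [ 0.4413049  -1.00561717  0.12238431] 23.3
```

View pics/t9.png

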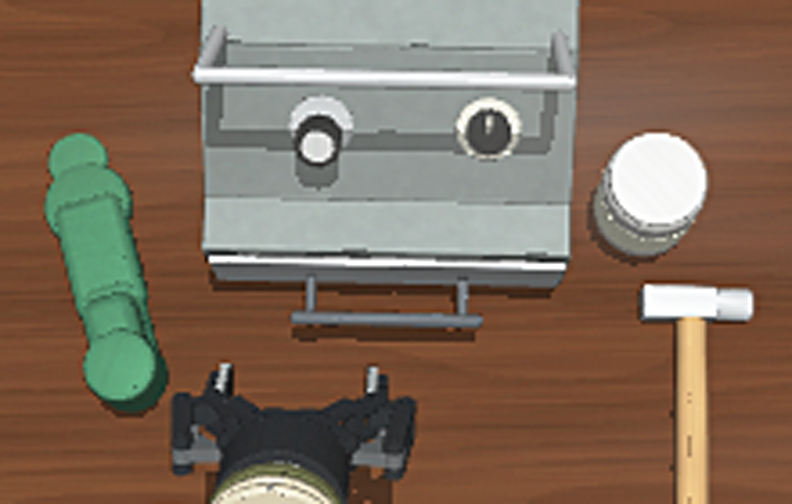

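The tray plate is flush with the front, the knob is back at its starting pixel (318,147), and the dial, last, can and hammer look as they did at the start. The arm is clear, so I'm handing in.

Run:
```python
from fit import *
v=np.load("v.npy")
for d in(0,.01): print(d,[((proj("top",m2w(v,[-.041-d,y,.055]))-[200,130])*3.6).round() for y in(.07,-.07)])
from plant import workorder
print(workorder.hand_in())
```

```text
0 [array([297., 314.]), array([476., 318.])]
0.01 [array([296., 327.]), array([475., 331.])]
the job is handed in; nothing more can be done
None
```

I pushed the tray fully in, then pulled the spring knob to its stop, held it about 1 s and let it spring back. The job is handed in at about 23 s of the 48 s allowed; no verdict is reported.

**Last checks**
- **Tray:** at the end of the push the force rose to about 21 N with no further movement. In the last picture the handle is within about 1–2 mm of the fully-in position.
- **Knob:** the axial force rose to 34 N at the stop. After release the knob is back at its starting pixel.
- **Dial and loose objects:** by eye, the dial pointer, last, can and hammer look the same as in the first picture. I did not measure them.
- **Robot:** it was clear of everything at hand-in, with about 1 N or less on the wrist.

**What went wrong or disagreed**
- **First pushes:** the fingertips looked about 2 to 4 cm short of the reported tool point, so the first push passed over the handle bar. It moved the tray by its front plate, but only part of the way. The next push, with the tool tilted 35°, passed over the plate and moved nothing.
- **Third push:** I went lower and it moved the tray part of the way, but a wrist joint neared its limit. I reduced the tilt to about 20° and finished the push.
- **Knob grip:** the fingers closed to 31 mm on a 34 mm head, with about 12 N of side force, but the grip held.
- **Picture budget:** I viewed 13 pictures, against a budget of 10 plus one or two.

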